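# Tension the lathe belt through the guard window and start the lathe

## Robot

A 6-joint arm with a two-finger parallel gripper is mounted at the origin on the work surface. World frame = base frame: x ahead of the robot, y to its left, z up, the work surface at z = 0. Lengths are in mm, angles in degrees, forces in N, time in s.
With the tool pointing down it reaches from about 250 to 800 mm from the base axis. Payload 8.5 kg.
Tool frame: the origin (TCP) lies on the mounting face of the last link; the fingertips stand 173 mm ahead of it and the grasp point (between the pads) lies 155 mm ahead of it (arm.tcp_to_grasp is the distance from the TCP to the grasp point, in mm); x points along the fingers, z is the direction in which the jaws open and shut, and the axes are right-handed (so a half turn about x gives the same grasp; the last joint's range is limited). The gripper opens to 85 mm and grips with 20 to 120 N. Pads are 22 mm wide; open, the fingers measure 114 mm over their backs; the gripper's body (76 mm by 85 mm) begins 54 mm behind the grasp point. The pads swing forward as they close: fully open they stand 13 mm farther back than shut.
Start: joints at [-67.494, 13.648, -0.773, 75.585, 0, 90], TCP at [200.946, -484.993, 404.676] pointing down, gripper open.
Joint ranges: [-152.45, 152.45], [-59.26, 108.67], [-65.41, 83.53], [-104.44, 129.93], [-82.83, 76.93], [-180, 180]. Speed limits (degrees/s): [127.2, 127.2, 159.86, 180, 180, 180].

## Interface

Orientations are given as [roll, pitch, yaw] about the fixed x, y, z axes, in that order (R = Rz(yaw) Ry(pitch) Rx(roll)).
In Python, from plant import monitor, imaging, workorder, arm gives the robot as it stands. The module is installed in compiled form; this text tells all that it offers.
- The arm moves only by the tool jog_arm, never from a script. Its argument "steps" is text: rows parted by semicolons, each of 7 numbers parted by spaces: the shift along the tool's x, y, z in mm, then the turn, a rotation vector about the tool's x, y, z in rad, then the closure in counts, from 0 (fully open) to 255 (shut). In form: x y z wx wy wz fingers; .... A call has exactly 5 rows; each row shifts and turns the pose as measured when the row begins, along the tool's axes as they then stand; what a row does not reach is not made up. A row lasts 1/12 s, in which the tool goes at most 41.7 mm and 7.16 degrees, less where a joint would pass 70% of its speed; a pose out of reach is approached as far as the arm can. A call is refused whole if a number of a shift passes 41.7 or a number of a turn 0.125, either way. A call with a gripper value outside its range is refused whole. The fingers move at their own pace and stop on an object; "newtons" is the grip in N (left out, the last holds). Time passes only in rows, so rows that do not move let the fingers close, or fill a call up. It gives the time, the measured TCP pose, the force and the opening at its end, in the units of the state.
- monitor.get_obs(): the state, without advancing time (a new reading comes with each control period).
- imaging.camera(name): name is "scene" or "top" or "wrist"; returns the picture (480x640x3 uint8, blue, green, red); there is no depth.
- imaging.camera_params(name): a dict with "vfov" (degrees; the focal length in pixels is half the picture's height over the tangent of half this angle, whatever the lens; pixels are square), "cx", "cy" (the principal point, pixels), "R" (3x3) and "t" (3): a world point X has camera coordinates R X + t. Camera axes: x right, y down, z forward; pixel columns grow to the right and rows downward; lengths in mm; the calibration is good to about 2 mm. A picture is of the moment at which its call begins: read the wrist's pose just before it. camera_params takes no time and is no camera call; for the wrist camera it gives the pose at the moment of the call.
- workorder.finish_job(): hands the job in, once; it reports no verdict.
The state is a dict: "t": time; "qpos": joint angles; "joint_vel": joint speeds; "tau": joint torques, N m; "position": TCP position; "ee_rot": TCP orientation; "force": force on the tool from outside, world axes, zero at the start; "wrist_torque": the same for the moment, N m; "width": finger opening in mm.
Only numpy, scipy, OpenCV 4.12 (cv2) and the standard library are available. Lean on these libraries where they do the work, as an engineer would, in place of code of your own. Each camera call takes 0.05 s, during which the arm holds its last target. There are 200 camera calls.

## Task

Get the yellow wood lathe ready and running: with the fingertips, reach down through the window in the guard on top of the headstock and press the red belt-tension lever fully down to its stop, without touching the guard or any other part of the lathe. Then, at the control box, press the green start button fully in and let it spring back out, and finish clear of everything. Leave the red stop button alone, and do not pick up or move the bowl, the finial or the gouge.

Things in the scene. Friction and masses are not known exactly. Their poses are not given: they have to be found in the camera images.
- lathe: Yellow wood lathe, fixed; place and yaw vary. Origin: centre of the headstock's underside. x: away from its front panel; y: along spindle and bed; z up. Headstock 160 (x) by 200 (y) by 200 mm high; handwheel to y = -128 and chuck to y = +190, 162 high; then bed (60 high), tool rest (130), tailstock (162) to y = +520. Its dark top plate, 4 mm thick, is the guard, with one window; cavity floor at 140 high.
- window_center (a point): Centre of the guard window, level with the top face of the guard plate, 200 mm above the table. The opening is 84 mm along the lathe's x and 116 mm along the lathe's y.
- lever_pad (a point): Point at the centre of the top face of the red lever's paddle, under the window's middle; press here. It moves with the lever. The paddle is 36 mm (lathe x) by 46 mm (lathe y) by 7 mm thick. With the lever fully raised (it may start up to a third of the way down) it lies about 10 mm below the guard's top face, and fully pressed about 33 mm below it (nearly straight down; sideways it shifts less than 2 mm).
- tension (a joint): Angle of the red belt-tension lever in rad: 0 fully raised, 0.36 fully down at its stop. It pivots about a line along the lathe's y, 62 mm to +x of the window's centre, so the paddle goes down as the value grows. Friction holds it where it is left; about 4.5 N on the paddle moves it.
- control_box: Yellow control box with a black face, 100 (x) by 160 (y) by 45 mm high, fixed on the table, place and yaw vary; origin at the centre of its underside. It carries two round push buttons in grey housings, 35 mm to either side of its middle along its y; which is on which side varies.
- start_top (a point): Centre of the top of the green start button (28 mm across). Press straight down.
- start (a joint): Travel of the green start button in m: 0 out, 0.006 fully in. A spring returns it; fully in takes about 5 N.
- stop_top (a point): Centre of the top of the red stop button (28 mm across), just like the green one and 70 mm from it. Not to be pressed.
- stop (a joint): Travel of the red stop button in m: 0 out, 0.006 fully in.
- bowl: Bystander, loose: dark wooden bowl, 100 mm across, 50 mm high; origin at the centre of its underside.
- finial: Bystander, loose: pale turned wooden finial standing upright, 60 mm across its foot, 100 mm high; origin at the centre of its underside.
- gouge: Bystander, loose: turning gouge lying on the table, wooden handle 28 mm thick, 255 mm long in all along its own x (from -120 to +135 mm); origin on the table under its length.

How it is judged:
By the outcome, as a careful person would: the job done as asked, in the order asked, and still so for the second after the job is handed in, with the robot touching nothing.
It also fails if it takes over 48 s, if anything falls off the work surface, if the arm or the gripper's body presses on something with over 40 N, if the wrist force passes 120 N, or if a joint passes its speed limit or range.

## Working session

There is one attempt and no reset: what is moved stays moved. The work goes in short steps, Python scripts to look and compute and a tool call to move; the robot and the scene stay as the last step left them, time stands still between calls to the robot, and variables do not carry over. Pictures are saved under pics/ and viewed, on a budget of 10 in all, crops included, one or two more only if the job needs it, and the job is handed in when it is done.

Besides the shell and the picture viewer there is one more tool, called by a JSON object that holds its "api" and its "payload", one argument or row to a line. jog_arm: Moves the arm, as the interface text tells. Its arguments: {"type":"object","properties":{"steps":{"type":"string"},"newtons":{"type":"number"}},"required":["steps"]}

```bash
mkdir -p pics
cat > h.py <<'E'
import numpy as np, cv2
from plant import monitor, imaging, workorder, arm
def cam(n):
    p=imaging.camera_params(n); p['f']=240/np.tan(np.radians(p['vfov'])/2); p['R']=np.array(p['R']);p['t']=np.array(p['t']); return p
def ray(p,u,v,z):
    d=p['R'].T@np.array([(u-p['cx'])/p['f'],(v-p['cy'])/p['f'],1]); c=-p['R'].T@p['t']
    return c+d*(z-c[2])/d[2]
def proj(p,X):
    q=p['R']@np.array(X,float)+p['t']; return p['cx']+p['f']*q[0]/q[2],p['cy']+p['f']*q[1]/q[2]
E
python3 - <<'E'
from h import *
for n in("top","scene"):
    im=imaging.camera(n); cv2.imwrite(f"pics/{n}0.png",im); p=cam(n); print(n,p)
print(monitor.get_obs())
E
```

```text
top {'vfov': 44.7695824800418, 'cx': 334.30966749876274, 'cy': 239.39519601505833, 'R': array([[-0.07837159, -0.99691767,  0.00361305],
       [-0.97599728,  0.07598727, -0.20409618],
       [ 0.20319255, -0.01952167, -0.97894417]]), 't': array([  -8.38130985,  569.50434592, 1152.85009632]), 'f': np.float64(582.7226330222418)}
scene {'vfov': 55.256503757088694, 'cx': 319.18041774641637, 'cy': 241.70363876338845, 'R': array([[-0.56228391,  0.82663266,  0.02269895],
       [ 0.51115959,  0.36901109, -0.77623881],
       [-0.65004052, -0.42486381, -0.63003022]]), 't': array([ 330.32981429, -130.92755111, 1369.01101807]), 'f': np.float64(458.52683895292716)}
{'t': 0.1, 'qpos': array([-6.74948741e+01,  1.36765043e+01, -8.11384483e-01,  7.55843639e+01,
        1.43148329e-03,  9.00004671e+01]), 'joint_vel': array([ 0.04920257, -0.00493013,  0.0928067 , -0.030552  , -0.0646761 ,
        0.09777328]), 'tau': array([ 6.36576187e-04, -5.39721787e+01,  3.46996915e+01,  1.33820472e-02,
       -2.56893838e-05,  2.32347065e-05]), 'position': array([ 200.89786795, -484.87894774,  404.15601812]), 'ee_rot': array([178.86546253,  89.92773309, 111.37012044]), 'force': array([-0.36913422, -0.41833506, -0.23912444]), 'wrist_torque': array([-0.00822618, -0.01142562, -0.00214907]), 'width': 85.5111091346154}
```

View pics/top0.png

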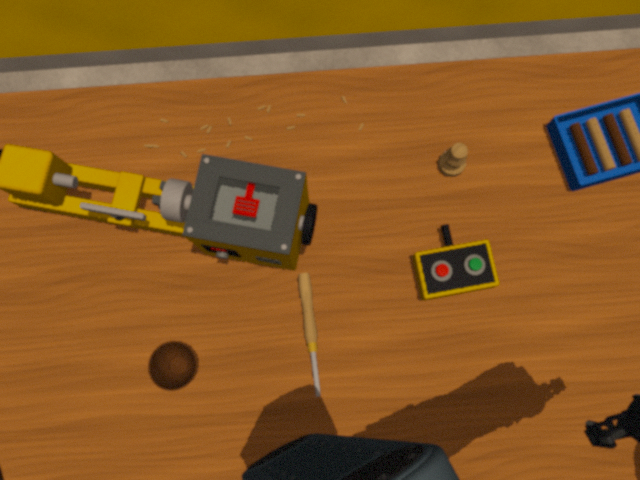

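View pics/scene0.png

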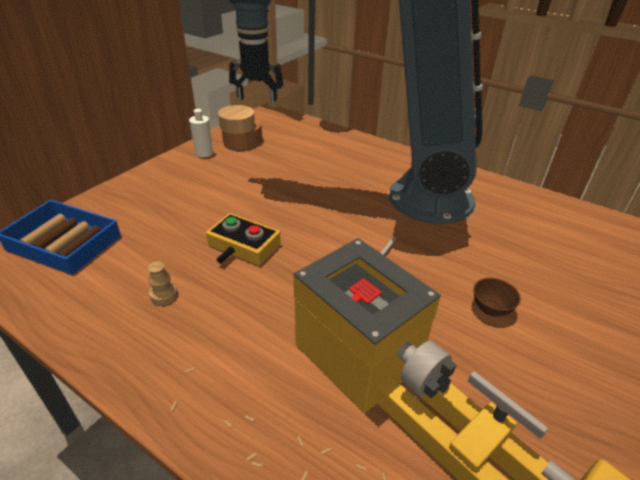

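Run:
```python
from h import *
P={n:cam(n) for n in("top","scene")}
I={n:cv2.imread(f"pics/{n}0.png") for n in P}
def blobs(n,col):
    b,g,r=[I[n][:,:,i].astype(int) for i in range(3)]
    m=((r>150)&(g<75)&(b<75)) if col=="r" else ((g>90)&(r<80)&(b<110)&(g-b>40))
    k,_,s,c=cv2.connectedComponentsWithStats(m.astype('uint8'))
    return [(s[i,4],s[i,:4].tolist(),c[i].round(1)) for i in range(1,k) if s[i,4]>25]
for n in P:
    for c in "rg":
        for a in blobs(n,c): print(n,c,a, [ray(P[n],*a[2],z).round(1) for z in (55,60,185)])
c=cv2.resize(I["top"][145:275,180:320],None,fx=4,fy=4,interpolation=cv2.INTER_CUBIC)
d=cv2.resize(I["scene"][230:350,285:445],None,fx=3.5,fy=3.5,interpolation=cv2.INTER_CUBIC)[:, :]
o=np.zeros((max(c.shape[0],0),1,3),'uint8')
cv2.imwrite("pics/crop.png",c); cv2.imwrite("pics/crop2.png",d)
```

```text
top r (np.int32(423), [233, 185, 26, 32], array([246.4, 202.8])) [array([661. , 126.1,  55. ]), array([659.6, 125.4,  60. ]), array([623.9, 109.1, 185. ])]
top r (np.int32(119), [437, 264, 12, 13], array([442.2, 269.7])) [array([ 486.9, -269.9,   55. ]), array([ 486.2, -268.9,   60. ]), array([ 468.7, -243.6,  185. ])]
top g (np.int32(127), [469, 258, 13, 13], array([475.1, 263.7])) [array([ 494.1, -339.3,   55. ]), array([ 493.3, -338. ,   60. ]), array([ 475.1, -305.4,  185. ])]
scene r (np.int32(59), [249, 226, 11, 7], array([253.8, 228.7])) [array([ 474.9, -275.2,   55. ]), array([ 479.7, -270.6,   60. ]), array([ 599.2, -157.5,  185. ])]
scene r (np.int32(447), [350, 279, 31, 24], array([364.1, 290.9])) [array([503.9,  58. ,  55. ]), array([508.5,  60.2,  60. ]), array([622.8, 113.7, 185. ])]
scene g (np.int32(61), [226, 217, 10, 7], array([230.5, 220. ])) [array([ 481.8, -346.8,   55. ]), array([ 486.5, -341.7,   60. ]), array([ 604.8, -215.8,  185. ])]
```

View pics/crop.png

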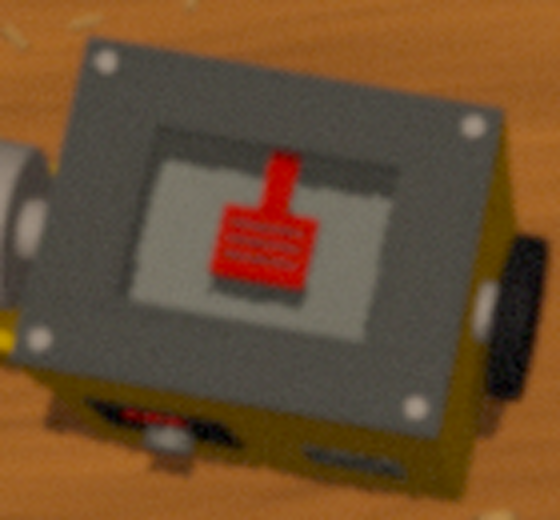

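```bash
cat >> h.py <<'E'
from scipy.spatial.transform import Rotation as Ro
def state():
    o=monitor.get_obs(); r,p,y=o['ee_rot']; R=Ro.from_euler('xyz',[r,p,y],degrees=True).as_matrix(); return o,R
def go(tgt,jaw,thr=None):  # tgt: wanted TCP; jaw: world dir for tool z
    o,R=state(); x=np.array([0,0,-1.]); z=np.array(jaw,float); z/=np.linalg.norm(z)
    if z@R[:,2]<0: z=-z
    D=np.c_[x,np.cross(z,x),z]
    print("t",round(o['t'],2),"pos",o['position'].round(1),"F",o['force'].round(1),"w",round(o['width'],1),"q",o['qpos'].round(1))
    print("shift tool",(R.T@(np.array(tgt)-o['position'])).round(1),"rotvec",Ro.from_matrix(R.T@D).as_rotvec().round(3)); print(R.round(2).tolist())
E
python3 - <<'E'
from h import *
p=cam("top"); f=lambda c:(np.array(c)/4+[180-.375,145-.375])
W=np.array([ray(p,*f(c),200) for c in [(160,125),(398,168),(365,342),(130,300)]])
B=np.array([ray(p,*f(c),201) for c in [(106,62),(474,125),(416,407),(40,339)]])
L=np.array([ray(p,*f(c),187) for c in [(225,205),(318,218),(305,290),(212,275)]])
for n,a in(("W",W),("B",B),("L",L)):
    print(n,a.mean(0).round(1),[np.linalg.norm(a[i]-a[i-1]).round(1) for i in range(4)])
y=(W[0]-W[1]+W[3]-W[2]);y2=(B[0]-B[1]+B[3]-B[2])
print([np.degrees(np.arctan2(v[1],v[0])) for v in (y,y2)])
# paddle triangulation
def lin(n,u,v):
    q=cam(n); c=-q['R'].T@q['t']; return c, ray(q,u,v,0)-c
def tri(a,b):
    c,d=lin("top",*a);e,g=lin("scene",*b); s=np.linalg.lstsq(np.c_[d,-g],e-c,rcond=None)[0]; A=c+d*s[0];Bq=e+g*s[1]; return ((A+Bq)/2).round(1),np.linalg.norm(A-Bq).round(1)
print("green",tri((475.1,263.7),(230.5,220)),"red",tri((442.2,269.7),(253.8,228.7)))
for z in(50,55): print(ray(p,475.1,263.7,z))
go([*W.mean(0)[:2],440],[np.cos(0),0,0] if 0 else y2)
E
```

```text
W [619.6 109.  200. ] [np.float64(84.9), np.float64(113.7), np.float64(84.3), np.float64(110.5)]
B [620.2 110.8 201. ] [np.float64(135.8), np.float64(176.2), np.float64(136.8), np.float64(175.8)]
L [616.5 110.2 187. ] [np.float64(34.3), np.float64(44.4), np.float64(35.2), np.float64(44.3)]
[np.float64(75.07508793036479), np.float64(75.28921972607363)]
green (array([ 492.2, -336.2,   65.9]), np.float64(0.7)) red (array([ 484.9, -267. ,   65.1]), np.float64(2.0))
[ 494.77828725 -340.63545446   50.        ]
[ 494.05077971 -339.3318887    55.        ]
t 0.1 pos [ 200.9 -484.9  404.2] F [-0.4 -0.4 -0.2] w 85.5 q [-67.5  13.7  -0.8  75.6   0.   90. ]
shift tool [ -35.3  614.1 -388.4] rotvec [ 0.65  -0.001  0.   ]
[[-0.0, 0.92, 0.38], [0.0, 0.38, -0.92], [-1.0, 0.0, -0.0]]
```

{"api": "jog_arm", "payload": {
  "steps": "-8 33 -21 0.11 0 0 255; -8 30 -24 0.11 0 0 255; -8 27 -27 0.11 0 0 255; -8 24 -30 0.11 0 0 255; -8 21 -33 0.11 0 0 255",
  "newtons": 40
}}

```text
t: 0.52
position: [307.8, -332.9, 439.7]
ee_rot: [-130.0, 89.6, 130.7]
force: [0.7, -0.4, -0.6]
width: 25.2
```

{"api": "jog_arm", "payload": {
  "steps": "0 16 -36 0.05 0 0 255; 0 14 -38 0.05 0 0 255; 0 14 -38 0 0 0 255; 0 14 -38 0 0 0 255; 0 14 -38 0 0 0 255"
}}

```text
t: 0.93
position: [424.3, -160.7, 441.3]
ee_rot: [-125.5, 89.7, 128.6]
force: [0.7, -0.9, -0.8]
width: 0.2
```

```bash
python3 -c "
from h import *
go([619.5,110,440],[.255,.967,0])"
```

```text
t 0.93 pos [ 424.3 -160.7  441.3] F [ 0.7 -0.9 -0.8] w 0.2 q [-20.8   6.1  -4.8  79.3   0.2 175.1]
shift tool [   1.8  113.6 -313.8] rotvec [-0.02  -0.003  0.004]
[[-0.0, 0.96, -0.27], [0.0, -0.27, -0.96], [-1.0, -0.0, -0.0]]
```

{"api": "jog_arm", "payload": {
  "steps": "0 0 0 -0.124 0 0 255; 0 0 0 -0.124 0 0 255; 0 0 0 -0.124 0 0 255; 0 0 0 -0.124 0 0 255; 0 0 0 -0.124 0 0 255"
}}

```text
t: 1.35
position: [429.1, -151.3, 439.6]
ee_rot: [-163.3, 89.5, 126.7]
force: [-0.1, 0.2, -0.5]
width: -0.2
```

{"api": "jog_arm", "payload": {
  "steps": "0 0 0 -0.124 0 0 255; 0 0 0 -0.124 0 0 255; 0 0 0 -0.124 0 0 255; 0 0 0 -0.124 0 0 255; 0 0 0 -0.124 0 0 255"
}}

```text
t: 1.77
position: [428.9, -150.5, 438.0]
ee_rot: [170.9, 89.3, 136.6]
force: [-0.9, -0.7, -0.0]
width: -0.1
```

{"api": "jog_arm", "payload": {
  "steps": "0 0 0 -0.124 0 0 255; 0 0 0 -0.124 0 0 255; 0 0 0 -0.124 0 0 255; 0 0 0 -0.124 0 0 255; 0 0 0 -0.124 0 0 255"
}}

```text
t: 2.18
position: [428.5, -150.3, 436.4]
ee_rot: [140.4, 89.1, 142.0]
force: [0.9, -0.3, -0.5]
width: -0.1
```

{"api": "jog_arm", "payload": {
  "steps": "0 0 0 -0.124 0 0 255; 0 0 0 -0.124 0 0 255; 0 0 0 -0.124 0 0 255; 0 0 0 -0.124 0 0 255; 0 0 0 -0.124 0 0 255"
}}

```text
t: 2.6
position: [428.0, -150.2, 434.9]
ee_rot: [108.0, 88.9, 145.4]
force: [-0.1, -0.6, 0.5]
width: 0.2
```

{"api": "jog_arm", "payload": {
  "steps": "0 0 0 -0.124 0 0 255; 0 0 0 -0.124 0 0 255; 0 0 0 -0.124 0 0 255; 0 0 0 -0.124 0 0 255; 0 0 0 -0.124 0 0 255"
}}

```text
t: 3.02
position: [427.6, -150.0, 433.3]
ee_rot: [74.6, 88.7, 147.8]
force: [-1.0, 0.1, -0.4]
width: 0.2
```

```bash
python3 -c "
from h import *
go([619.5,110,440],[.255,.967,0])"
```

```text
t 3.02 pos [ 427.6 -150.   433.3] F [-1.   0.1 -0.4] w 0.2 q [-19.4   6.7  -5.4  79.2   0.3  -2.6]
shift tool [  -7.2 -108.4  304.4] rotvec [-0.035  0.006 -0.021]
[[-0.02, -0.96, 0.29], [0.01, 0.29, 0.96], [-1.0, 0.02, 0.01]]
```

{"api": "jog_arm", "payload": {
  "steps": "-1 -13 38 -0.018 0.003 -0.01 255; -1 -13 38 -0.018 0.003 -0.01 255; -1 -13 38 0 0 0 255; -1 -13 38 0 0 0 255; -1 -13 38 0 0 0 255"
}}

```text
t: 3.43
position: [539.6, 16.4, 437.4]
ee_rot: [136.8, 89.8, -147.9]
force: [0.8, -0.3, 0.5]
width: -0.4
```

{"api": "jog_arm", "payload": {
  "steps": "-1 -13 38 0 0 0 255; -1 -13 38 0 0 0 255; -1 -13 30 0 0 0 255; 0 0 0 0 0 0 255; 0 0 0 0 0 0 255"
}}

```text
t: 3.85
position: [609.2, 121.3, 436.1]
ee_rot: [115.2, 89.6, -169.1]
force: [0.9, -0.3, 0.1]
width: 0.1
```

```bash
python3 -c "
from h import *
go([619.5,110,400],[.255,.967,0])
im=imaging.camera('wrist');cv2.imwrite('pics/w1.png',im);p=cam('wrist')
for a in(620.2,110.8,200),(619.6,109,200):print(proj(p,a))
"
```

```text
t 3.85 pos [609.2 121.3 436.1] F [ 0.9 -0.3  0.1] w 0.1 q [11.3 23.3 17.8 84.9  0.  25.5]
shift tool [ 36.1 -13.   -8.3] rotvec [ 0.009 -0.003 -0.006]
[[-0.01, -0.97, 0.25], [-0.0, 0.25, 0.97], [-1.0, 0.01, -0.0]]
(np.float64(316.0030539195359), np.float64(276.00839342137294))
(np.float64(312.99759472020014), np.float64(275.80433661918056))
```

View pics/w1.png

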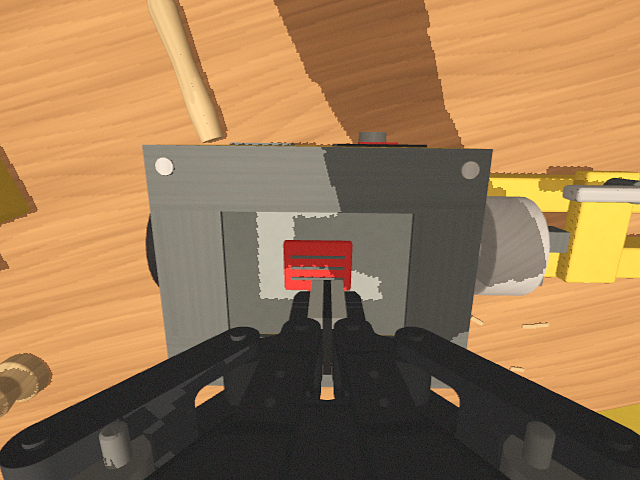

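```bash
python3 -c "
from h import *
p=cam('wrist')
for pts,z in(([(222,211),(413,211),(406,335),(228,335)],200),([(284,241),(352,241),(350,291),(285,291)],187),([(164,166),(470,170)],201)):
    a=np.array([ray(p,*q,z) for q in pts]);print(a.mean(0).round(1),[np.linalg.norm(a[i]-a[i-1]).round(1) for i in range(len(a))],np.degrees(np.arctan2(*(a[1]-a[0])[1::-1])).round(1))
"
```

```text
[620.4 111.5 200. ] [np.float64(83.3), np.float64(114.4), np.float64(83.1), np.float64(117.7)] 75.7
[618.7 111.9 187. ] [np.float64(35.2), np.float64(44.3), np.float64(35.2), np.float64(44.1)] 75.7
[555.7 128.5 201. ] [np.float64(176.7), np.float64(176.7)] 74.9
```

{"api": "jog_arm", "payload": {
  "steps": "0 -12.5 -7.3 0.009 -0.003 -0.006 255; 0 0 0 0 0 0 255; 20 0 0 0 0 0 255; 15 0 0 0 0 0 255; 0 0 0 0 0 0 255"
}}

```text
t: 4.32
position: [618.9, 104.7, 401.2]
ee_rot: [-74.0, 89.9, 0.9]
force: [0.5, 0.4, -1.6]
width: -0.0
```

```bash
python3 -c "
from h import *
go([619.7,111.2,375],[.255,.967,0])"
```

```text
t 4.32 pos [618.9 104.7 401.2] F [ 0.5  0.4 -1.6] w -0.0 q [ 9.6 24.  13.9 79.8 -0.  24.8]
shift tool [26.2  1.   6.4] rotvec [-0.007  0.001  0.002]
[[0.0, -0.97, 0.26], [0.0, 0.26, 0.97], [-1.0, -0.0, 0.0]]
```

{"api": "jog_arm", "payload": {
  "steps": "8 1 6 -0.007 0 0 255; 8 0 0 0 0 0 255; 6 0 0 0 0 0 255; 0 0 0 0 0 0 255; 0 0 0 0 0 0 255"
}}

```text
t: 4.73
position: [619.1, 108.1, 379.8]
ee_rot: [-72.1, 89.8, 3.0]
force: [-0.3, -0.2, 0.5]
width: -0.0
```

```bash
python3 -c "
from h import *
go([619.7,111.2,362],[.255,.967,0])"
```

```text
t 4.73 pos [619.1 108.1 379.8] F [-0.3 -0.2  0.5] w -0.0 q [ 9.9 24.3 11.3 76.8 -0.  24.9]
shift tool [17.8  0.3  3.1] rotvec [-0.003  0.001  0.004]
[[0.0, -0.97, 0.26], [0.0, 0.26, 0.97], [-1.0, -0.0, 0.0]]
```

Now tips are about at z=207. Centre, then go in slowly.

{"api": "jog_arm", "payload": {
  "steps": "4 0 3 0 0 0 255; 4 0 0 0 0 0 255; 4 0 0 0 0 0 255; 3 0 0 0 0 0 255; 0 0 0 0 0 0 255"
}}

```text
t: 5.15
position: [620.3, 111.8, 364.5]
ee_rot: [-69.5, 89.6, 5.6]
force: [-0.2, 0.0, -0.5]
width: 0.2
```

{"api": "jog_arm", "payload": {
  "steps": "3 0 0 0 0 0 255; 3 0 0 0 0 0 255; 3 0 0 0 0 0 255; 3 0 0 0 0 0 255; 0 0 0 0 0 0 255"
}}

```text
t: 5.57
position: [620.0, 112.0, 352.0]
ee_rot: [-64.3, 89.6, 10.7]
force: [-0.4, -0.7, 0.4]
width: 0.1
```

```bash
python3 -c "
from h import *
go([619.7,111.2,340],[.255,.967,0])"
```

```text
t 5.57 pos [620. 112. 352.] F [-0.4 -0.7  0.4] w 0.1 q [10.2 25.   8.3 73.   0.  25.2]
shift tool [11.9  0.1 -0.9] rotvec [-0.002  0.003  0.006]
[[0.01, -0.97, 0.26], [0.0, 0.26, 0.97], [-1.0, -0.01, 0.0]]
```

{"api": "jog_arm", "payload": {
  "steps": "2 0 -1 0 0.003 0.006 255; 2 0 0 0 0 0 255; 2 0 0 0 0 0 255; 2 0 0 0 0 0 255; 0 0 0 0 0 0 255"
}}

```text
t: 5.98
position: [620.0, 111.2, 344.6]
ee_rot: [-50.6, 89.9, 24.5]
force: [-0.7, 0.9, 2.2]
width: -0.2
```

{"api": "jog_arm", "payload": {
  "steps": "1.5 0 0 0 0 0 255; 1.5 0 0 0 0 0 255; 1.5 0 0 0 0 0 255; 1.5 0 0 0 0 0 255; 0 0 0 0 0 0 255"
}}

```text
t: 6.4
position: [619.7, 111.0, 341.6]
ee_rot: [-62.0, 89.7, 13.1]
force: [-1.4, -1.1, 1.4]
width: -0.2
```

{"api": "jog_arm", "payload": {
  "steps": "2.5 0 0 0 0 0 255; 2.5 0 0 0 0 0 255; 2.5 0 0 0 0 0 255; 2.5 0 0 0 0 0 255; 2.5 0 0 0 0 0 255"
}}

```text
t: 6.82
position: [618.0, 110.8, 340.6]
ee_rot: [-64.6, 89.0, 10.5]
force: [-8.0, 0.8, 21.4]
width: -0.0
```

```bash
python3 -c "
from h import *
go([619.7,111.2,340],[.255,.967,0]);print(monitor.get_obs()['wrist_torque'])
im=imaging.camera('wrist');cv2.imwrite('pics/w2.png',im)"
```

```text
t 6.82 pos [618.  110.8 340.6] F [-8.   0.8 21.4] w -0.0 q [10.2 24.8  6.2 70.5  0.  25.1]
shift tool [ 0.7 -1.5  0.8] rotvec [-0.002  0.007  0.015]
[[0.02, -0.97, 0.26], [0.0, 0.26, 0.97], [-1.0, -0.02, 0.01]]
[-0.10804404  1.54284928 -0.02571237]
```

View pics/w2.png

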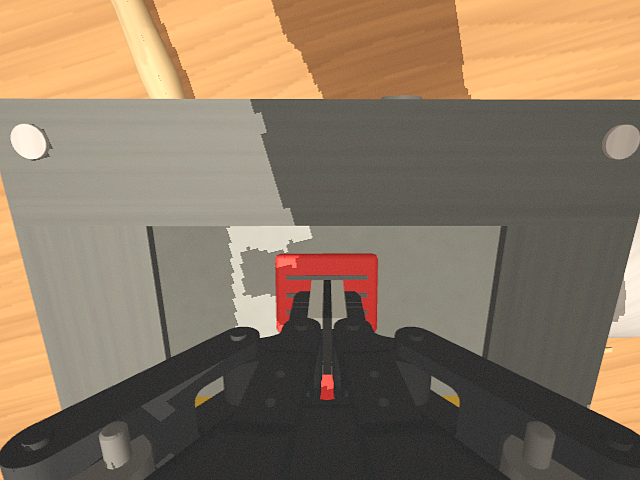

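{"api": "jog_arm", "payload": {
  "steps": "-4 0 0 0 0 0 255; -8 0 0 0 0 0 255; -10 0 0 0 0 0.01 255; -15 0 0 0 0.003 0 255; -20 0 0 0 0 0 255"
}}

```text
t: 7.28
position: [616.3, 110.0, 395.8]
ee_rot: [94.1, 89.9, 169.2]
force: [1.1, -0.3, 0.0]
width: 0.4
```

{"api": "jog_arm", "payload": {
  "steps": "-25 0 0 0 0 0 255; -25 0 0 0 0 0 255; -15 0 0 0 0 0 255; 0 0 0 0 0 0 255; 0 0 0 0 0 0 255"
}}

```text
t: 7.7
position: [617.2, 109.5, 465.5]
ee_rot: [-155.5, 90.0, -80.5]
force: [-0.9, 1.0, 0.2]
width: -0.3
```

```bash
python3 -c "
from h import *
im=imaging.camera('wrist');cv2.imwrite('pics/w3.png',im)
p=cam('wrist')
b,g,r=[im[:,:,i].astype(int) for i in range(3)]
m=((r>120)&(g<75)&(b<75)).astype('uint8'); k,_,s,c=cv2.connectedComponentsWithStats(m);print([(s[i].tolist()) for i in range(1,k) if s[i,4]>100])
for z in(190,187,167):
  C=np.array([619.5,111.3,z]);x=np.array([.967,-.255,0]);y=np.array([.255,.967,0]);q=[proj(p,C+a*18*x+b*23*y) for a,b in((-1,-1),(-1,1),(1,1),(1,-1))];print(z,np.round(q).tolist())
go([492.5,-336.5,440],[.255,.967,0])"
```

```text
[[302, 209, 57, 71, 1860]]
190 [[298.0, 215.0], [362.0, 215.0], [361.0, 263.0], [299.0, 263.0]]
187 [[298.0, 214.0], [362.0, 214.0], [361.0, 261.0], [299.0, 262.0]]
167 [[300.0, 209.0], [359.0, 209.0], [358.0, 253.0], [301.0, 253.0]]
t 7.75 pos [617.2 109.5 465.3] F [ 0.5 -0.2 -1.1] w 0.2 q [10.1 23.7 22.8 89.1 -0.  25. ]
shift tool [  25.6    5.2 -463.1] rotvec [-0.004 -0.001  0.   ]
[[-0.0, -0.97, 0.26], [-0.0, 0.26, 0.97], [-1.0, -0.0, -0.0]]
```

View pics/w3.png

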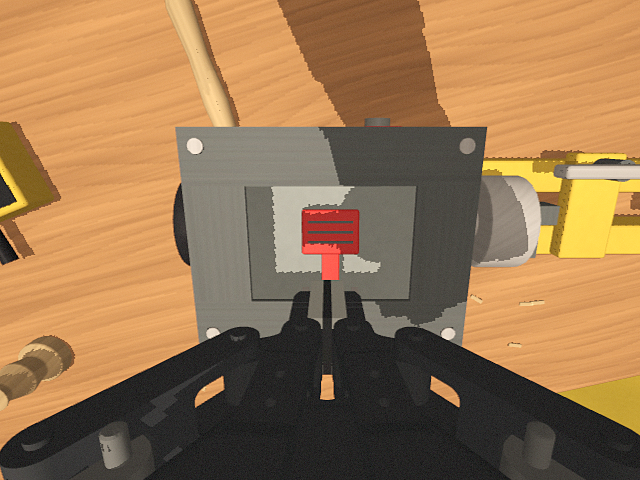

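{"api": "jog_arm", "payload": {
  "steps": "0 1 -39 0 0 0 255; 0 1 -40 0 0 0 255; 2 1 -40 0 0 0 255; 2 1 -40 0 0 0 255; 4 0 -40 0 0 0 255"
}}

```text
t: 8.17
position: [562.2, -80.6, 448.6]
ee_rot: [98.7, 89.5, 174.5]
force: [0.6, -0.6, 0.3]
width: -0.1
```

{"api": "jog_arm", "payload": {
  "steps": "4 0 -40 0 0 0 255; 4 1 -40 0 0 0 255; 4 1 -40 0 0 0 255; 4 1 -40 0 0 0 255; 4 0 -30 0 0 0 255"
}}

```text
t: 8.58
position: [506.8, -271.2, 420.7]
ee_rot: [93.1, 89.0, 168.8]
force: [1.3, -0.3, 0.4]
width: 0.3
```

{"api": "jog_arm", "payload": {
  "steps": "5 0 -30 0 0 0 255; 5 0 -20 0 0 0 255; 0 0 -10 0 0 0 255; 0 0 0 0 0 0 255; 0 0 0 0 0 0 255"
}}

```text
t: 9.0
position: [486.8, -337.4, 402.1]
ee_rot: [86.7, 88.3, 161.9]
force: [-0.0, 0.1, -0.7]
width: 0.1
```

```bash
python3 -c "
from h import *
im=imaging.camera('wrist');cv2.imwrite('pics/w4.png',im)
p=cam('wrist')
b,g,r=[im[:,:,i].astype(int) for i in range(3)]
for m in ((r>110)&(g<75)&(b<75),(g>80)&(g-r>40)&(g-b>30)):
  k,_,s,c=cv2.connectedComponentsWithStats(m.astype('uint8'))
  for i in range(1,k):
    if s[i,4]>100: print(s[i].tolist(),c[i].round(1),[ray(p,*c[i],z).round(1) for z in (55,65)])
go([492.5,-336.5,300],[.255,.967,0])"
```

```text
[387, 195, 31, 31, 742] [401.6 209.8] [array([ 488.7, -265.3,   55. ]), array([ 486.6, -267. ,   65. ])]
[314, 223, 29, 29, 671] [328.2 237.1] [array([ 496.4, -337.4,   55. ]), array([ 494.1, -336.8,   65. ])]
t 9.05 pos [ 487.  -337.   402.2] F [ 0.9  0.7 -0.4] w -0.2 q [-34.6  21.2   9.7  80.1  -0.5 -19.8]
shift tool [102.   -8.2   1.8] rotvec [ 0.001  0.002 -0.029]
[[-0.03, -0.97, 0.25], [0.01, 0.25, 0.97], [-1.0, 0.03, 0.0]]
```

View pics/w4.png

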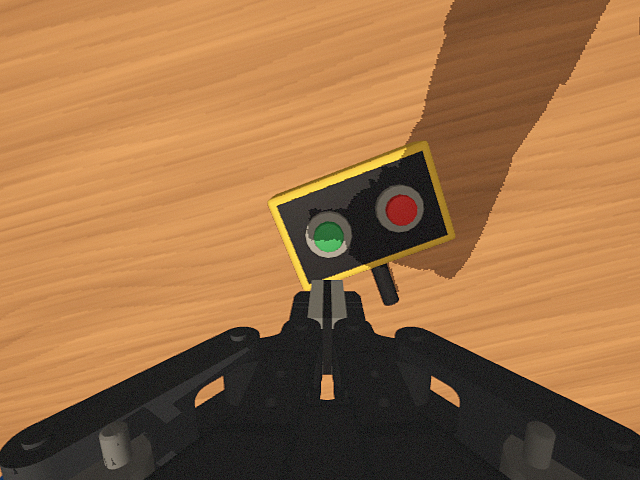

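{"api": "jog_arm", "payload": {
  "steps": "0 -7 1.8 0 0.002 -0.029 255; 30 0 0 0 0 0 255; 30 0 0 0 0 0 255; 20 0 0 0 0 0 255; 0 0 0 0 0 0 255"
}}

```text
t: 9.47
position: [498.1, -330.1, 322.4]
ee_rot: [-97.2, 89.6, -21.5]
force: [-1.0, 0.3, 0.2]
width: 0.2
```

{"api": "jog_arm", "payload": {
  "steps": "20 0 0 0 0 0 255; 15 0 0 0 0 0 255; 10 0 0 0 0 0 255; 0 0 0 0 0 0 255; 0 0 0 0 0 0 255"
}}

```text
t: 9.88
position: [501.7, -324.9, 280.6]
ee_rot: [-95.8, 89.4, -19.6]
force: [0.2, -0.4, -0.7]
width: -0.4
```

```bash
python3 -c "
from h import *
go([494,-336.8,240],[.255,.967,0])"
```

```text
t 9.88 pos [ 501.7 -324.9  280.6] F [ 0.2 -0.4 -0.7] w -0.4 q [-33.   24.1  -4.   61.3   0.1 -19.2]
shift tool [ 40.6   5.1 -13.4] rotvec [ 0.017 -0.001  0.01 ]
[[0.01, -0.97, 0.24], [-0.0, 0.24, 0.97], [-1.0, -0.01, -0.0]]
```

{"api": "jog_arm", "payload": {
  "steps": "6 5 -13 0.015 0 0.01 255; 6 0 0 0 0 0 255; 5 0 0 0 0 0 255; 0 0 0 0 0 0 255; 0 0 0 0 0 0 255"
}}

```text
t: 10.3
position: [494.5, -337.7, 266.6]
ee_rot: [-120.4, 89.7, -45.1]
force: [0.1, 0.0, -0.4]
width: 0.4
```

```bash
python3 -c "
from h import *
go([494,-336.8,240],[.255,.967,0])"
```

```text
t 10.3 pos [ 494.5 -337.7  266.6] F [ 0.1  0.  -0.4] w 0.4 q [-34.3  24.9  -4.9  59.8  -0.1 -19.6]
shift tool [26.6  0.8  0.8] rotvec [ 0.001 -0.003  0.005]
[[0.0, -0.97, 0.25], [-0.0, 0.25, 0.97], [-1.0, -0.0, -0.0]]
```

{"api": "jog_arm", "payload": {
  "steps": "7 0.5 0.5 0 -0.003 0.004 255; 6 0 0 0 0 0 255; 6 0 0 0 0 0 255; 3 0 0 0 0 0 255; 0 0 0 0 0 0 255"
}}

```text
t: 10.72
position: [494.2, -337.1, 242.8]
ee_rot: [-76.1, 89.9, -0.9]
force: [0.7, 0.6, 0.2]
width: -0.2
```

{"api": "jog_arm", "payload": {
  "steps": "1.5 0 0 0 0 0 255; 1.5 0 0 0 0 0 255; 1.5 0 0 0 0 0 255; 1.5 0 0 0 0 0 255; 0 0 0 0 0 0 255"
}}

```text
t: 11.13
position: [494.2, -336.9, 236.6]
ee_rot: [-82.7, 89.9, -7.4]
force: [-1.0, -0.3, 2.6]
width: -0.2
```

```bash
python3 -c "
from h import *
go([494,-336.8,232],[.255,.967,0])"
```

```text
t 11.13 pos [ 494.2 -336.9  236.6] F [-1.  -0.3  2.6] w -0.2 q [-34.3  26.4  -7.3  56.2   0.  -19.6]
shift tool [4.6 0.2 0.1] rotvec [0.001 0.    0.001]
[[0.0, -0.97, 0.25], [-0.0, 0.25, 0.97], [-1.0, -0.0, 0.0]]
```

Contact, spring force building. Press to the stop.

{"api": "jog_arm", "payload": {
  "steps": "2 0 0 0 0 0 255; 2 0 0 0 0 0 255; 2 0 0 0 0 0 255; 2 0 0 0 0 0 255; 2 0 0 0 0 0 255"
}}

```text
t: 11.55
position: [493.5, -336.5, 234.2]
ee_rot: [-105.2, 89.6, -29.9]
force: [-6.4, 4.5, 20.1]
width: 0.1
```

{"api": "jog_arm", "payload": {
  "steps": "2 0 0 0 0 0 255; 2 0 0 0 0 0 255; 2 0 0 0 0 0 255; 2 0 0 0 0 0 255; 2 0 0 0 0 0 255"
}}

```text
t: 11.97
position: [492.4, -335.7, 234.2]
ee_rot: [-107.5, 89.2, -32.2]
force: [-6.9, 4.2, 22.0]
width: 0.1
```

{"api": "jog_arm", "payload": {
  "steps": "-3 0 0 0 0 0 255; -6 0 0 0 0.003 0.01 255; -10 0 0 0 0 0 255; -20 0 0 0 0 0 255; -25 0 0 0 0 0 255"
}}

```text
t: 12.38
position: [491.2, -334.4, 297.5]
ee_rot: [149.1, 89.6, -135.6]
force: [1.3, 0.4, -0.0]
width: -0.2
```

{"api": "jog_arm", "payload": {
  "steps": "-30 0 0 0 0 0 255; -30 0 0 0 0 0 255; -20 0 0 0 0 0 255; 0 0 0 0 0 0 255; 0 0 0 0 0 0 255"
}}

```text
t: 12.8
position: [492.1, -334.2, 387.6]
ee_rot: [-164.5, 89.5, -89.2]
force: [0.0, -0.6, -0.3]
width: -0.2
```

```bash
python3 -c "
from h import *
go([494,-336.8,400],[.255,.967,0])
I=[imaging.camera(n) for n in('scene','wrist')]
cv2.imwrite('pics/end.png',np.vstack([I[0][190:350,180:500],I[1][::2,::2]]) )
p=cam('wrist');im=I[1]
b,g,r=[im[:,:,i].astype(int) for i in range(3)]
m=(g>80)&(g-r>40)&(g-b>30)
k,_,s,c=cv2.connectedComponentsWithStats(m.astype('uint8'));print([(s[i].tolist(),c[i]) for i in range(1,k) if s[i,4]>100])"
```

```text
t 12.8 pos [ 492.1 -334.2  387.6] F [ 0.  -0.6 -0.3] w -0.2 q [-34.1  20.8   6.9  75.9  -0.4 -19.4]
shift tool [-12.3  -2.5  -2.1] rotvec [ 0.001 -0.008  0.002]
[[0.0, -0.97, 0.25], [-0.01, 0.25, 0.97], [-1.0, -0.0, -0.01]]
[([312, 209, 31, 31, 761], array([326.92509855, 224.26544021]))]
```

View pics/end.png

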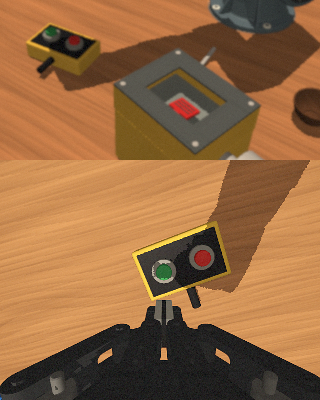

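The end picture shows the lever down inside the window (around crop pixel 183,107), both buttons out, and the gripper clear above the box with about 0 N on it.

```bash
python3 -c "
from h import *
print(workorder.finish_job())"
```

```text
the job is handed in; nothing more can be done
None
```

The lever is pressed down to its stop and the green start button has been pressed and released, in that order. I handed the job in at about 12.9 s of the 48 s allowed.

- **Lever:** I pressed it with the closed fingertips through the window until it stopped firmly. The tips were then about 32.4 mm below the guard's top face, with about 21 N upward force. A wrist picture afterwards showed the paddle where it should be when fully down: top edge at row 209 as predicted, 57 px wide against 59 predicted (about 64 if it were still raised).
- **Start button:** I pressed it until it stopped moving, at about 20–22 N, well above the roughly 5 N it needs. I then lifted straight up. The button looks fully out in the last wrist picture, but I judged the 6 mm travel only from fingertip height and force, because no picture was taken while it was pressed.
- **Clearance:** The red stop button, bowl, finial and gouge were not approached. The arm finished with its fingertips about 150 mm above the control box, and the force reading was about zero.
- **Mismatches:** Under load the tool leaned about 1–2 mm sideways, with up to 8 N of sideways force on each press. The moves also drifted by up to about 12 mm. I corrected that to within about 1 mm before going into the window and before pressing the button. I saw no unexpected force near the guard, but force was read only at the end of each call.

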